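Pack the tool chest and lap its two leaves shut

TASK

Pack the wooden chest for the van: slide its divider along until the left bay is about 240 mm long, lay every long tool (chisel, screwdriver, spanner) that is on the bench lengthwise in that left bay and put the short things (sanding block, tape measure) in the right bay. Then shut the top: first fully down the left leaf with the rebated edge, and last the right leaf, so that its flange laps over the rebate and both lie flush.

Things in the scene. Friction and masses are not known exactly. Their poses are not given: they have to be found in the camera images.
- tool_chest: open wooden chest fixed to the bench; origin at the centre of its underside, x across its depth (away from the robot), y along its length (to the robot's left at yaw 0; it starts within 0.1 rad of that), z up. Outside 250 (x) x 400 (y), rim 66 mm high; inside 230 x 380 mm, floor at z = 10 mm, walls 10 mm thick. The left bay is at +y of the divider, the right bay at -y.
- divider (a joint): sliding divider, a wooden panel 10 mm thick standing across the chest, its top edge 57 mm above the bench (9 mm below the rim); slides along the chest with 3 N of friction and stays where it is left. Value in m, grows to the right (-y of the chest), 0 to 0.17: the left bay is 0.120 + value long, the right bay 0.250 - value. A 240 mm left bay is value 0.12.
- divider_top (a point): middle of the divider's top edge; the panel can be pinched here from above across its 10 mm thickness (fingers along the chest's y)
- rebated_leaf (a joint): left leaf of the top, hinged along x on the chest's left (+y) rim; angle in rad, 0 shut flat on the rim, 1.57 upright, 1.9 the stop. Panel 250 x 190 x 15 mm with a tongue (the rebate, 7 mm thick, 18 mm wide, level with the underside) along its free edge, 208 mm from the hinge. A stiff hinge: the leaf (0.42 kg) stays at any angle against 0.7 N m of friction; it is pushed shut from its outer face. Both leaves start open.
- flanged_leaf (a joint): right leaf of the top, hinged along x on the chest's right (-y) rim, angle, size and stiff hinge like the left leaf's; along its free edge a flange 7 mm thick and 18 mm wide, level with its outer face, which must lap over the left leaf's tongue. If this leaf goes down first the left one is stopped by the flange, about 0.07 rad ajar.
- rebated_leaf_hinge (a point): middle of the left leaf's hinge axis, on the left rim (66 mm up)
- flanged_leaf_hinge (a point): middle of the right leaf's hinge axis, on the right rim (66 mm up)
- rebated_leaf_mid (a point): point on the left leaf's outer face (the upper face when shut), 160 mm from the hinge, mid length
- flanged_leaf_mid (a point): point on the right leaf's outer face (the upper face when shut), 160 mm from the hinge, mid length
- chisel: wood chisel 215 mm long, lying along its y; origin at the centre of its underside; round handle 29 mm thick from y = 2 to 108 mm (grip at about y = 35 mm, across x), blade 18 mm wide and 3 mm thick, 13 mm above the bench, from y = -8 to -108 mm. Knocked, it may roll over about its length. May be absent.
- screwdriver: flat screwdriver 210 mm long, lying along its y; origin at the centre of its underside; handle 27 mm wide, 25 mm high from y = 7 to 105 mm (grip at about y = 40 mm, across x), 6 mm shaft to y = -105 mm. It may roll over like the chisel. May be absent.
- spanner: combination spanner 159 mm long, 8 mm high, lying along its y; origin at the centre of its underside; shank 15 mm wide and 6 mm high about the middle, heads 26 mm. May be absent.
- sanding_block: cork sanding block 66 (x) x 110 (y) x 29 mm high; origin at the centre of its underside. May be absent.
- tape_measure: pocket tape measure lying flat, 62 (x) x 81 (y, from -40 to 40) x 33 mm high; case from y = -28 to 40 mm; origin at the centre of its underside. May be absent.

How it is judged:
On the way, in this order (a step that is already met when the one before it is completed fails the run):
1. the divider stands so that the left bay is about 240 mm long (value of joint divider between 0.103 and 0.137 m), for 0.2 s.
2. everything lies in its bay, both leaves still open (x of chisel in the frame of tool_chest between -0.125 and 0.125 m and y of chisel in the frame of tool_chest between 0 and 0.15 m and z of chisel in the frame of tool_chest between 0 and 0.066 m and angle between the y axis of each of chisel, screwdriver, spanner and the y axis of tool_chest, either way round below 0.35 rad and x of screwdriver in the frame of tool_chest between -0.125 and 0.125 m and y of screwdriver in the frame of tool_chest between 0 and 0.15 m and z of screwdriver in the frame of tool_chest between 0 and 0.066 m and x of spanner in the frame of tool_chest between -0.125 and 0.125 m and y of spanner in the frame of tool_chest between 0 and 0.15 m and z of spanner in the frame of tool_chest between 0 and 0.066 m and x of sanding_block in the frame of tool_chest between -0.125 and 0.125 m and y of sanding_block in the frame of tool_chest between -0.19 and -0.06 m and z of sanding_block in the frame of tool_chest between 0 and 0.066 m and x of tape_measure in the frame of tool_chest between -0.125 and 0.125 m and y of tape_measure in the frame of tool_chest between -0.19 and -0.06 m and z of tape_measure in the frame of tool_chest between 0 and 0.066 m and value of joint each of rebated_leaf, flanged_leaf above 0.5 rad), for 0.2 s.
3. the rebated (left) leaf is fully down while the flanged leaf is still open (value of joint rebated_leaf below 0.025 rad and value of joint flanged_leaf above 0.4 rad), for 0.2 s.
4. the flanged (right) leaf is fully down, lapping over the rebate (value of joint each of rebated_leaf, flanged_leaf below 0.025 rad), for 0.2 s.
At the end, for the whole second after the job is handed in: Both leaves are down within 0.025 rad; the left bay is 223 to 257 mm long; each long tool that is present lies in the left bay, lengthwise within 0.35 rad; each short thing that is present lies in the right bay; all below the rim and at rest (all of step 1 and all of step 4 and x of chisel in the frame of tool_chest between -0.125 and 0.125 m and y of chisel in the frame of tool_chest between 0 and 0.15 m and z of chisel in the frame of tool_chest between 0 and 0.066 m and angle between the y axis of each of chisel, screwdriver, spanner and the y axis of tool_chest, either way round below 0.35 rad and x of screwdriver in the frame of tool_chest between -0.125 and 0.125 m and y of screwdriver in the frame of tool_chest between 0 and 0.15 m and z of screwdriver in the frame of tool_chest between 0 and 0.066 m and x of spanner in the frame of tool_chest between -0.125 and 0.125 m and y of spanner in the frame of tool_chest between 0 and 0.15 m and z of spanner in the frame of tool_chest between 0 and 0.066 m and x of sanding_block in the frame of tool_chest between -0.125 and 0.125 m and y of sanding_block in the frame of tool_chest between -0.19 and -0.06 m and z of sanding_block in the frame of tool_chest between 0 and 0.066 m and x of tape_measure in the frame of tool_chest between -0.125 and 0.125 m and y of tape_measure in the frame of tool_chest between -0.19 and -0.06 m and z of tape_measure in the frame of tool_chest between 0 and 0.066 m and linear speed of each of chisel, screwdriver, spanner, sanding_block, tape_measure below 0.02 m/s); the robot touches nothing.
Of chisel, screwdriver, spanner, sanding_block, tape_measure only 3 to 5 are there at a start; the rules pass over those that are not, and their reading is None.
At some moment in a run one of chisel, screwdriver, spanner, sanding_block may be knocked a few centimetres aside while the robot is not near it.
It also fails if it takes over 210 s, if anything falls off the work surface, if the arm or the gripper's body presses on something with over 40 N, if the wrist force passes 120 N, or if a joint passes its speed limit or range.

ROBOT

A 6-joint arm with a two-finger parallel gripper is mounted at the origin on a cart in front of the work surface, level with it; the furniture and walls round the work are solid. World frame = base frame: x ahead of the robot, y to its left, z up, the work surface at z = 0. Lengths are in m, angles in rad, forces in N, time in s.
With the tool pointing down it reaches from about 0.35 to 0.775 m from the base axis. Payload 5.5 kg.
Tool frame: the origin (TCP) lies midway between the tips of the shut fingers; the grasp point (between the pads) lies 19 mm behind it; z points along the fingers, y is the line along which they close (so a half turn about z gives the same grasp; the last joint's range is limited). The gripper opens to 85 mm and grips with 20 to 120 N. Pads are 22 mm wide; open, the fingers measure 114 mm over their backs; the gripper's body (76 mm by 85 mm) begins 54 mm behind the grasp point. The pads swing forward as they close: fully open they stand 13 mm farther back than shut.
Start: joints at [1.172, 0.313, 0.046, 1.304, 0, 1.431], TCP at [0.147, 0.556, 0.231] pointing down, gripper open.
Joint ranges: [-2.76, 2.76], [-0.86, 1.69], [-1.03, 1.26], [-2.2, 2.34], [-1.47, 1.5], [-3.14, 3.14]. Speed limits (rad/s): [2.57, 2.57, 3.14, 3.14, 3.14, 3.14].

INTERFACE

Orientations are given as a unit quaternion [w, x, y, z].
In Python, from workcell import telemetry, imaging, env gives the robot as it stands. The module is installed in compiled form; this text tells all that it offers.
- The arm moves only by the tool step_arm, never from a script. Its argument "moves" is a list of rows, each a list of 3 entries, a list of its own where there are three numbers: the shift along the tool's x, y, z in mm, then the turn, a rotation vector about the tool's x, y, z in rad, then the finger opening in mm, from 0 to 85.4. A call has 1 to 8 rows; each row is the pose to reach, as a shift and turn from the pose commanded when the call began, along the tool's axes at that moment; what a row does not reach only later rows make up. A row lasts 1/12 s, in which the tool goes at most 41.7 mm and 7.16 degrees, less where a joint would pass 70% of its speed; a pose out of reach is approached as far as the arm can. A call with a gripper value outside its range is refused whole. The fingers move at their own pace and stop on an object; "grip_force" is the grip in N (left out, the last holds). Time passes only in rows, so rows that repeat a pose let the fingers close. It gives the time, the measured TCP pose, the force, the opening and the grip force at its end, in the units of the state.
- telemetry.get_state(): the state, without advancing time (a new reading comes with each control period).
- imaging.read_camera(name): name is "side" or "top"; returns the picture (384x512x3 uint8, red, green, blue); there is no depth.
- imaging.camera_params(name): a dict with "camera_matrix" (3x3 intrinsics, pixels), "D" ([k1, k2, p1, p2, k3] as OpenCV has them; the pictures are not rectified), "pose" (4x4, takes a point from camera to world coordinates). Camera axes: x right, y up, looking along -z (the intrinsics and any distortion apply to the point x, -y, -z); pixel columns grow to the right and rows downward; lengths in m; the calibration is good to about 2 mm. A picture is of the moment at which its call begins. camera_params takes no time and is no camera call.
- env.hand_in(): hands the job in; it is judged then, once.
The state is a dict: "clock": time; "joint_pos": joint angles; "qvel": joint speeds; "tau": joint torques, N m; "tcp_pos": TCP position; "orientation": TCP orientation; "wrist_force": force on the tool from outside, world axes, zero at the start; "ft_torque": the same for the moment, N m; "finger_gap": finger opening in m; "grip_force": force on a finger pad.
Only numpy, scipy, OpenCV 4.12 (cv2) and the standard library are available. Lean on these libraries where they do the work, as an engineer would, in place of code of your own. Each camera call takes 0.05 s, during which the arm holds its last target. There are 200 camera calls.

## Working session

There is one attempt and no reset: what is moved stays moved. The work goes in short steps, Python scripts to look and compute and a tool call to move; the robot and the scene stay as the last step left them, time stands still between calls to the robot, and variables do not carry over. Pictures are saved under pics/ and viewed, at most 14 in all, crops included, and the job is handed in when it is done.

Besides the shell and the picture viewer there is one more tool, called after "Emit:" by a JSON object that holds its "op" and its "data". step_arm: Moves the arm, as the interface text tells. Its arguments: {"type":"object","properties":{"moves":{"type":"array"},"grip_force":{"type":"number"}},"required":["moves"]}

```bash
mkdir -p pics; ls; cat > h.py <<'E'
import numpy as np, cv2
from workcell import telemetry, imaging, env
from scipy.spatial.transform import Rotation as R
def cam(n):
    p=imaging.camera_params(n); return np.array(p["camera_matrix"],float),np.array(p["D"],float),np.array(p["pose"],float)
def ray(n,uv,z):
    K,D,P=cam(n); uv=np.array(uv,float).reshape(-1,1,2)
    q=cv2.undistortPoints(uv,K,D).reshape(-1,2)
    d=np.c_[q[:,0],-q[:,1],-np.ones(len(q))]@P[:3,:3].T; o=P[:3,3]
    return o+d*((np.broadcast_to(z,len(q))-o[2])/d[:,2])[:,None]
def proj(n,X):
    K,D,P=cam(n); c=(np.array(X,float).reshape(-1,3)-P[:3,3])@P[:3,:3]
    c=c*[1,-1,-1]
    return cv2.projectPoints(c,np.zeros(3),np.zeros(3),K,D)[0].reshape(-1,2)
def snap(n,f,scale=1.5,crop=None):
    im=imaging.read_camera(n)[:,:,::-1].copy(); cv2.imwrite('pics/raw_'+f,im)
    if crop: im=im[crop[1]:crop[3],crop[0]:crop[2]]
    im=cv2.resize(im,None,fx=scale,fy=scale,interpolation=cv2.INTER_CUBIC); cv2.imwrite('pics/'+f,im); return im
def toolmove(target,rotmat=None):
    s=telemetry.get_state(); q=s["orientation"]; r=R.from_quat([q[1],q[2],q[3],q[0]])
    print('shift mm',np.round(r.inv().apply(np.array(target)-s["tcp_pos"])*1000,1))
    if rotmat is not None: print('turn',np.round((r.inv()*R.from_matrix(rotmat)).as_rotvec(),4))
E
python3 - <<'E'
from h import *
snap('top','t0.png'); snap('side','s0.png')
s=telemetry.get_state(); print({k:np.round(v,3) for k,v in s.items()})
for n in('top','side'): print(np.round(cam(n)[2],3), np.round(cam(n)[0],1))
E
```

```text
pics
{'clock': np.float64(0.1), 'joint_pos': array([ 1.172,  0.314,  0.045,  1.304, -0.   ,  1.431]), 'qvel': array([-0.001,  0.   ,  0.002, -0.001,  0.   ,  0.   ]), 'tau': array([ 3.0000e-03, -4.8173e+01,  2.9924e+01,  1.3000e-02, -0.0000e+00,
        0.0000e+00]), 'tcp_pos': array([0.147, 0.555, 0.23 ]), 'orientation': array([-0.   ,  0.129,  0.992, -0.001]), 'wrist_force': array([-0.316, -0.017, -0.134]), 'ft_torque': array([-0.021, -0.014, -0.036]), 'grip_force': np.float64(0.0), 'finger_gap': np.float64(0.086)}
[[-0.005  0.997 -0.08   0.405]
 [-1.    -0.004  0.013 -0.045]
 [ 0.013  0.08   0.997  1.281]
 [ 0.     0.     0.     1.   ]] [[405.    0.  253.1]
 [  0.  405.  192.9]
 [  0.    0.    1. ]]
[[ 1.    -0.012  0.015  0.542]
 [ 0.018  0.854 -0.52  -0.545]
 [-0.007  0.52   0.854  0.894]
 [ 0.     0.     0.     1.   ]] [[379.5   0.  257.8]
 [  0.  379.5 192.1]
 [  0.    0.    1. ]]
```

View pics/t0.png

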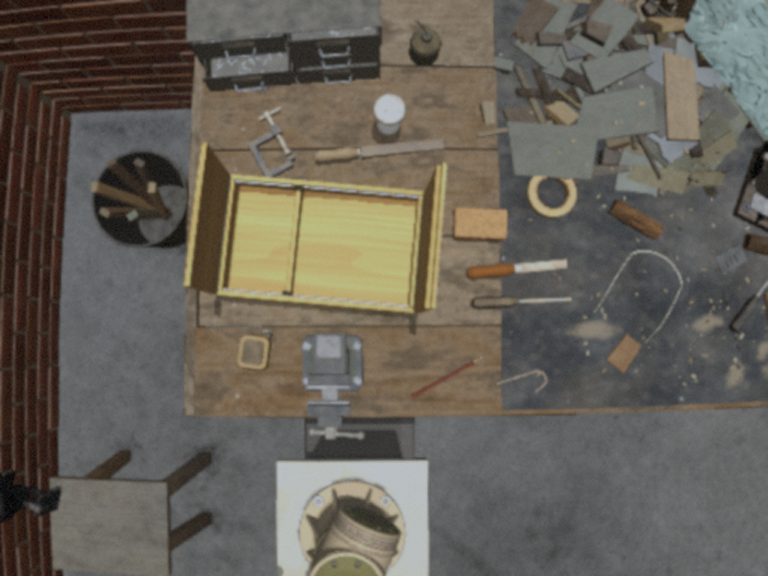

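View pics/s0.png

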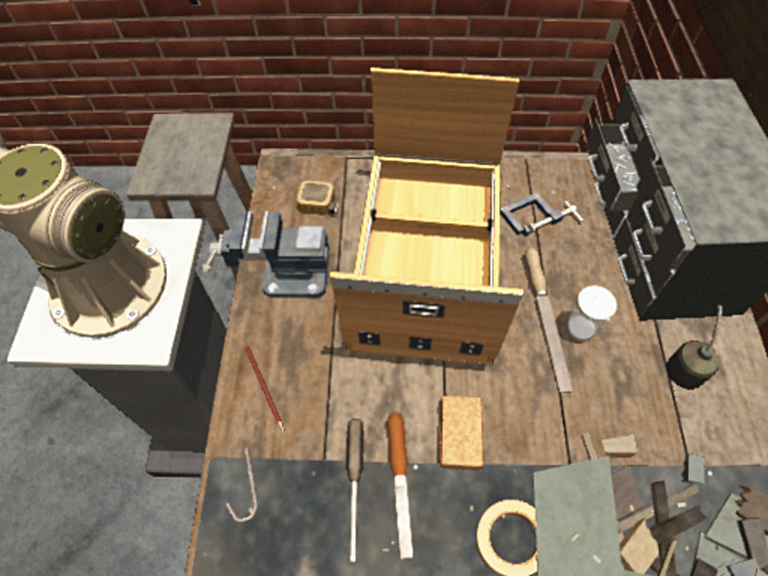

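Top view (px at 1.5×): chest centre about (325,243), divider (292,240), sanding block (480,223), chisel (517,268), screwdriver (522,301), tape (254,350). I see no spanner. The vise stands at (330,365) and both leaves are near upright.

```bash
cat >> h.py <<'E'
def pose2(p):
    c,s=np.cos(p[2]),np.sin(p[2])
    return lambda L:(np.array(L,float).reshape(-1,3)@np.array([[c,s,0],[-s,c,0],[0,0,1]]))+[p[0],p[1],0]
E
python3 - <<'E'
from h import *
u=lambda *a:np.array(a,float)/1.5
print('rim',ray('top',u((232,180),(422,192),(413,309),(220,299)),.066).round(3))
print('div ends',ray('top',u((300,187),(288,292)),.057).round(3))
print('block',ray('top',u((454,207),(506,208),(506,238),(455,238)),.029).round(3))
print('chisel',ray('top',u((468,271),(513,268),(566,264)),.015).round(3))
print('driver',ray('top',u((474,302),(518,301),(570,299)),.012).round(3))
print('tape',ray('top',u((242,335),(270,338),(267,368),(238,366),(268,333)),.033).round(3))
print('vise',ray('top',u((302,335),(362,335),(362,390),(302,390)),.06).round(3))
print('drivers side',ray('side',u((356,420),(353,558)),.012).round(3),ray('side',u((396,415),(405,556)),.015).round(3))
print('block s',ray('side',u((442,398),(480,398),(482,466),(442,466)),.029).round(3))
print('tape s',ray('side',u((300,182),(333,184),(332,211),(298,208)),.033).round(3))
im=cv2.imread('pics/raw_t0.png'); 
c=cv2.resize(im[90:260,115:385],None,fx=2.9,fy=2.9,interpolation=cv2.INTER_CUBIC); cv2.imwrite('pics/c0.png',c)
E
```

```text
rim [[ 0.729  0.241  0.066]
 [ 0.702 -0.149  0.066]
 [ 0.463 -0.128  0.066]
 [ 0.484  0.261  0.066]]
div ends [[0.715 0.102 0.057]
 [0.498 0.124 0.057]]
block [[ 0.678 -0.219  0.029]
 [ 0.677 -0.33   0.029]
 [ 0.613 -0.328  0.029]
 [ 0.612 -0.22   0.029]]
chisel [[ 0.544 -0.248  0.015]
 [ 0.551 -0.345  0.015]
 [ 0.559 -0.46   0.015]]
driver [[ 0.479 -0.26   0.012]
 [ 0.481 -0.354  0.012]
 [ 0.484 -0.468  0.012]]
tape [[0.412 0.222 0.033]
 [0.406 0.164 0.033]
 [0.344 0.17  0.033]
 [0.348 0.23  0.033]
 [0.416 0.168 0.033]]
vise [[ 0.411  0.095  0.06 ]
 [ 0.411 -0.025  0.06 ]
 [ 0.301 -0.025  0.06 ]
 [ 0.302  0.095  0.06 ]]
drivers side [[ 0.482 -0.255  0.012]
 [ 0.486 -0.459  0.012]] [[ 0.546 -0.246  0.015]
 [ 0.561 -0.456  0.015]]
block s [[ 0.619 -0.222  0.029]
 [ 0.679 -0.221  0.029]
 [ 0.676 -0.329  0.029]
 [ 0.615 -0.33   0.029]]
tape s [[0.348 0.227 0.033]
 [0.415 0.222 0.033]
 [0.417 0.153 0.033]
 [0.351 0.16  0.033]]
```

View pics/c0.png

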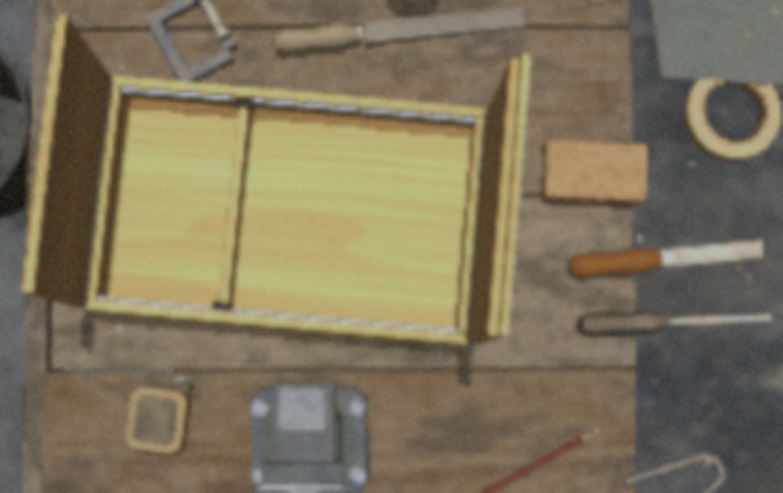

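```bash
cat >> h.py <<'E'
def goto(x,y,z,psi):
    """target: TCP pos, tool down, closing line = (-sin psi, cos psi)"""
    c,s=np.cos(psi),np.sin(psi)
    toolmove([x,y,z],np.array([[-c,-s,0],[-s,c,0],[0,0,-1.]]))
E
python3 - <<'E'
from h import *
from scipy.optimize import least_squares as LS
k=lambda *a:np.array(a,float)/2.9+[115,90]
rim=k((120,78),(485,108),(465,343),(89,308))
L=[[.125,.2,.066],[.125,-.2,.066],[-.125,-.2,.066],[-.125,.2,.066]]
f=LS(lambda p:(proj('top',pose2(p)(L))-rim).ravel(),[.6,.05,-.08]); C=f.x; print(C.round(4),f.fun.round(1))
np.save('chest.npy',C)
d=ray('top',k((245,102),(226,304)),.057); print('div chest y',(( d.mean(0)[:2]-C[:2])@[-np.sin(C[2]),np.cos(C[2])]).round(4),d.round(3))
def leaf(a,s): 
    r=.208; return pose2(C)([[e,s*(.2-r*np.cos(a)),.066+r*np.sin(a)] for e in(.125,-.125)])
for s,tip in((1,k((65,15),(25,290))),(-1,k((527,55),(503,335)))):
    g=LS(lambda a:(proj('top',leaf(a[0],s))-tip).ravel(),[1.6]); print('leaf',s,g.x,g.fun.round(1))
print(pose2(C)([0,.065,.03]))
x,y,_=pose2(C)([0,.063,0])[0]
goto(x,y,.20,C[2])
E
```

```text
[ 0.5982  0.0554 -0.0967] [-1.9 -0.9  1.3  0.2  1.3  0.4 -0.8  0.2]
div chest y 0.0573 [[0.714 0.103 0.057]
 [0.498 0.121 0.057]]
leaf 1 [1.56888372] [-0.8 -0.4  0.8  0.5]
leaf -1 [1.64495443] [-0.1 -0.3  0.2  0.3]
[[0.60450211 0.12008314 0.03      ]]
shift mm [-554.  -305.6   30.9]
turn [-0.0017 -0.0004 -0.1621]
```

Emit:
{"op": "step_arm", "data": {"moves": [[[0,0,-40],[0,0,0],60],[[0,0,-80],[0,0,0],60],[[0,0,-120],[0,0,0],60],[[-30,-17,-135],[0,0,-0.03],60],[[-65,-36,-135],[0,0,-0.06],60],[[-100,-56,-135],[0,0,-0.1],60],[[-135,-75,-135],[0,0,-0.13],60],[[-170,-95,-135],[0,0,-0.162],60]]}}

```text
clock: 0.77
tcp_pos: [0.288, 0.4192, 0.3661]
orientation: [-0.0, 0.047, 0.999, -0.0]
wrist_force: [0.0, 0.9, -0.2]
finger_gap: 0.0601
grip_force: 0.0
```

```bash
python3 - <<'E'
from h import *
goto(.605,.112,.33,-.095); print(telemetry.get_state()['joint_pos'].round(2))
E
```

```text
shift mm [-344.6 -276.    36.1]
turn [-0.0002 -0.0001  0.0006]
[ 0.81  0.18  0.2   1.59 -0.    0.91]
```

Emit:
{"op": "step_arm", "data": {"moves": [[[-31,-25,0],[0,0,0],60],[[-62,-50,0],[0,0,0],60],[[-93,-75,0],[0,0,0],60],[[-124,-100,0],[0,0,0],60],[[-155,-125,0],[0,0,0],60],[[-186,-150,0],[0,0,0],60],[[-217,-175,0],[0,0,0],60],[[-248,-200,0],[0,0,0],60]]}}

```text
clock: 1.43
tcp_pos: [0.5156, 0.1958, 0.366]
orientation: [-0.0, 0.048, 0.999, 0.0]
wrist_force: [1.2, 1.2, 0.5]
finger_gap: 0.0598
grip_force: 0.0
```

Emit:
{"op": "step_arm", "data": {"moves": [[[-31,-25,0],[0,0,0],60],[[-62,-50,0],[0,0,0],60],[[-97,-76,20],[0,0,0],60],[[-97,-76,60],[0,0,0],60],[[-97,-76,100],[0,0,0],60],[[-97,-76,140],[0,0,0],60],[[-97,-76,180],[0,0,0],60],[[-97,-76,220],[0,0,0],60]]}}

```text
clock: 2.1
tcp_pos: [0.6033, 0.1121, 0.144]
orientation: [-0.0, 0.049, 0.999, 0.0]
wrist_force: [0.9, -0.2, -0.5]
finger_gap: 0.0603
grip_force: 0.0
```

```bash
python3 - <<'E'
from h import *
goto(.605,.112,.033,-.095)
print(proj('top',[[.605,.112,.12]])*1.5)
snap('top','t1.png',3,(130,95,380,230)); snap('side','s1.png',3,(210,80,380,260))
E
```

```text
shift mm [ -1.8   0.  111. ]
turn [-0.     -0.0008 -0.0023]
[[290.27725373 234.62227282]]
```

View pics/s1.png

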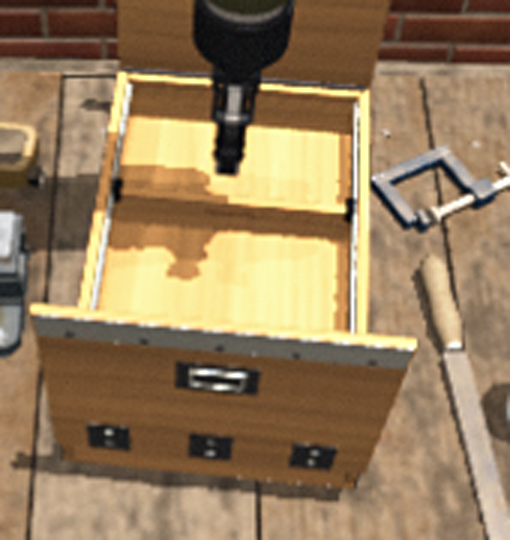

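The hand is centred over the divider (divider ends at about (117,190) and (350,208) in the crop). Descending and pinching.

Emit:
{"op": "step_arm", "data": {"moves": [[[0,0,35],[0,0,0],60],[[0,0,70],[0,0,0],60],[[0,0,95],[0,0,0],60],[[0,0,110],[0,0,0],60],[[0,0,110],[0,0,0],30],[[0,0,110],[0,0,0],5],[[0,0,110],[0,0,0],5],[[0,0,110],[0,0,0],5]], "grip_force": 30}}

```text
clock: 2.87
tcp_pos: [0.6062, 0.1132, 0.0392]
orientation: [0.002, 0.048, 0.999, 0.001]
wrist_force: [-0.2, 3.9, 2.8]
finger_gap: 0.0113
grip_force: 1.2
```

Emit:
{"op": "step_arm", "data": {"moves": [[[0,0,0],[0,0,0],5],[[0,0,0],[0,0,0],5],[[0,0,0],[0,0,0],5]]}}

```text
clock: 3.12
tcp_pos: [0.6063, 0.1132, 0.0393]
orientation: [0.003, 0.048, 0.999, 0.001]
wrist_force: [-0.3, 1.9, 7.2]
finger_gap: 0.0094
grip_force: 31.9
```

```bash
python3 - <<'E'
from h import *
im=snap('top','t2.png',3,(130,95,380,230)); s=telemetry.get_state(); print(s['finger_gap'],s['grip_force'],s['tcp_pos'])
C=np.load('chest.npy'); print((s['tcp_pos'][:2]-C[:2])@[-np.sin(C[2]),np.cos(C[2])])
# chest check from side camera: inner rim right wall edges of left leaf/hinge
S=lambda *a:np.array(a,float)/3+[210,80]
print(ray('side',S((122,75),(368,90)),.066).round(3))
print(pose2(C)([[-.125,.2,.066],[.125,.2,.066]]).round(3))
E
```

```text
0.009139489211061646 31.854615211486816 [0.60624382 0.11321868 0.03930038]
0.058335788201651195
[[0.5   0.263 0.066]
 [0.743 0.247 0.066]]
[[0.493 0.267 0.066]
 [0.742 0.242 0.066]]
```

Emit:
{"op": "step_arm", "data": {"moves": [[[0,-15,0],[0,0,0],5],[[0,-32,0],[0,0,0],5],[[0,-50,0],[0,0,0],5],[[0,-68,0],[0,0,0],5],[[0,-86,0],[0,0,0],5],[[0,-104,0],[0,0,0],5],[[0,-117,0],[0,0,0],5],[[0,-117,0],[0,0,0],5]]}}

```text
clock: 3.83
tcp_pos: [0.5949, -0.0067, 0.0393]
orientation: [0.003, 0.049, 0.999, -0.001]
wrist_force: [-0.1, -2.8, 6.0]
finger_gap: 0.0093
grip_force: 31.9
```

Emit:
{"op": "step_arm", "data": {"moves": [[[0,0,0],[0,0,0],5],[[0,0,0],[0,0,0],5],[[0,0,0],[0,0,0],45],[[0,0,0],[0,0,0],45],[[0,0,0],[0,0,0],45],[[0,0,-40],[0,0,0],45],[[0,0,-80],[0,0,0],60],[[0,0,-120],[0,0,0],85]]}}

```text
clock: 4.5
tcp_pos: [0.5913, -0.0035, 0.1567]
orientation: [-0.002, 0.048, 0.999, 0.0]
wrist_force: [1.5, -0.3, 0.1]
finger_gap: 0.0678
grip_force: 0.0
```

```bash
python3 - <<'E'
from h import *
im=snap('top','t3.png',3,(130,95,380,230)); snap('side','s3.png'); s=telemetry.get_state(); print(s['finger_gap'],s['grip_force'],s['tcp_pos'])
goto(.378,.197,.36,-.085)
E
```

```text
0.08140285804413055 0.0 [ 0.59671453 -0.00424245  0.16365918]
shift mm [ 234.7  179.2 -199.2]
turn [-0.0005  0.0119 -0.0113]
```

View pics/s3.png

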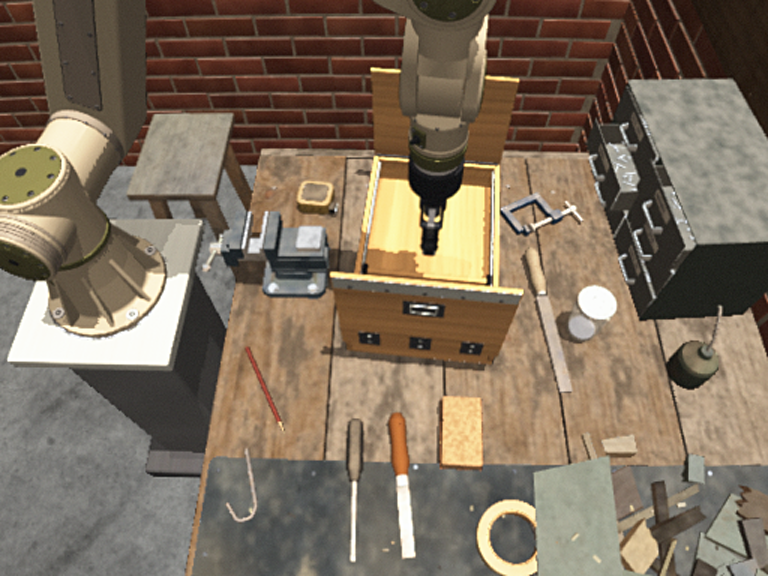

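Emit:
{"op": "step_arm", "data": {"moves": [[[5,4,-35],[0,0,0],85],[[35,27,-60],[0,0,0],85],[[68,52,-60],[0,0,0],85],[[101,77,-60],[0,0,0],85],[[134,102,-60],[0,0,0],85],[[167,127,-60],[0,0,0],85],[[200,152,-60],[0,0,0],85],[[231,177,-60],[0,0,-0.011],85]]}}

```text
clock: 5.27
tcp_pos: [0.3776, 0.1954, 0.2159]
orientation: [-0.0, 0.043, 0.999, 0.0]
wrist_force: [-0.2, 1.3, -1.0]
finger_gap: 0.0853
grip_force: 0.0
```

```bash
python3 - <<'E'
from h import *
im=snap('top','t4.png',3,(120,180,260,280)); s=telemetry.get_state(); print(s['tcp_pos'])
goto(.378,.197,.013,-.085)
E
```

```text
[0.3716807  0.19923569 0.21584857]
shift mm [ -7.6  -2.2 202.8]
turn [ 0.0023 -0.0057  0.0055]
```

Emit:
{"op": "step_arm", "data": {"moves": [[[0,0,40],[0,0,0],85],[[0,0,80],[0,0,0],85],[[0,0,115],[0,0,0],85],[[0,0,130],[0,0,0],85],[[0,0,130],[0,0,0],85],[[0,0,130],[0,0,0],85]]}}

```text
clock: 5.82
tcp_pos: [0.3788, 0.1944, 0.0857]
orientation: [-0.001, 0.043, 0.999, -0.0]
wrist_force: [0.0, 0.0, 1.7]
finger_gap: 0.0854
grip_force: 0.0
```

```bash
python3 - <<'E'
from h import *
s=telemetry.get_state(); print(s['tcp_pos'])
goto(.378,.197,.013,-.085)
im=snap('side','s4.png',5,(160,90,280,200))
E
```

```text
[0.37878313 0.19436539 0.08566137]
shift mm [ 0.8  2.6 72.7]
turn [-0.0009 -0.0025 -0.0005]
```

View pics/s4.png

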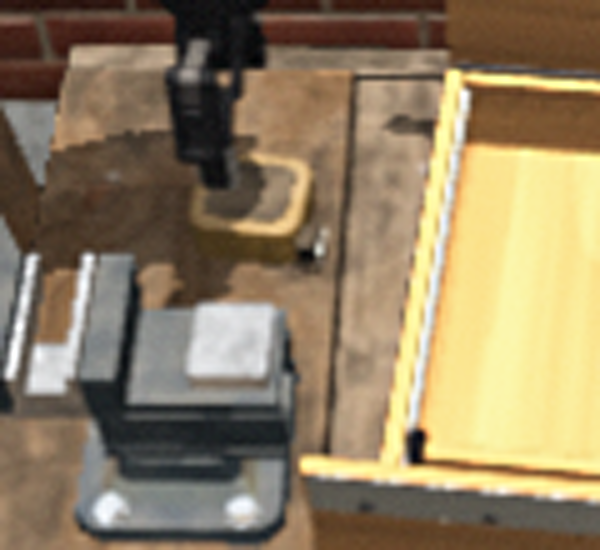

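Emit:
{"op": "step_arm", "data": {"moves": [[[0,2,30],[0,0,0],85],[[0,3,60],[0,0,0],85],[[0,3,75],[0,0,0],85],[[0,3,81],[0,0,0],85],[[0,3,81],[0,0,0],60],[[0,3,81],[0,0,0],50],[[0,3,81],[0,0,0],50],[[0,3,81],[0,0,0],50]], "grip_force": 40}}

```text
clock: 6.53
tcp_pos: [0.3818, 0.1982, 0.0072]
orientation: [0.002, 0.043, 0.999, 0.001]
wrist_force: [-0.5, 0.3, 7.6]
finger_gap: 0.0611
grip_force: 44.5
```

Emit:
{"op": "step_arm", "data": {"moves": [[[0,0,0],[0,0,0],50],[[0,0,0],[0,0,0],50],[[0,0,-15],[0,0,0],50],[[0,0,-50],[0,0,0],50],[[0,0,-90],[0,0,0],50],[[0,0,-130],[0,0,0],50],[[0,0,-170],[0,0,0],50],[[0,0,-170],[0,0,0],50]]}}

```text
clock: 7.2
tcp_pos: [0.3845, 0.1988, 0.1836]
orientation: [0.007, 0.043, 0.999, 0.002]
wrist_force: [1.4, 1.0, -1.5]
finger_gap: 0.0615
grip_force: 44.8
```

```bash
cat >> h.py <<'E'
C=np.load('chest.npy')
def chest_goto(cx,cy,z,dpsi=0):
    x,y,_=pose2(C)([cx,cy,0])[0]; print('world',round(x,3),round(y,3)); goto(x,y,z,C[2]+dpsi)
E
python3 - <<'E'
from h import *
s=telemetry.get_state(); print(s['tcp_pos'],s['finger_gap'],s['grip_force'])
im=imaging.read_camera('top')[:,:,::-1]
k=lambda *a:np.array(a,float)/1.5
chest_goto(.05,-.127,.17)
from h import *
cv2.imwrite('pics/t5.png',cv2.resize(im[90:260,115:385],None,fx=2.9,fy=2.9,interpolation=cv2.INTER_CUBIC))
E
```

```text
[0.38449867 0.19879272 0.18364255] 0.061512674779755916 44.83712196350098
world 0.636 -0.076
shift mm [-274.8 -251.7   12.1]
turn [0.0037 0.0099 0.011 ]
```

View pics/t5.png

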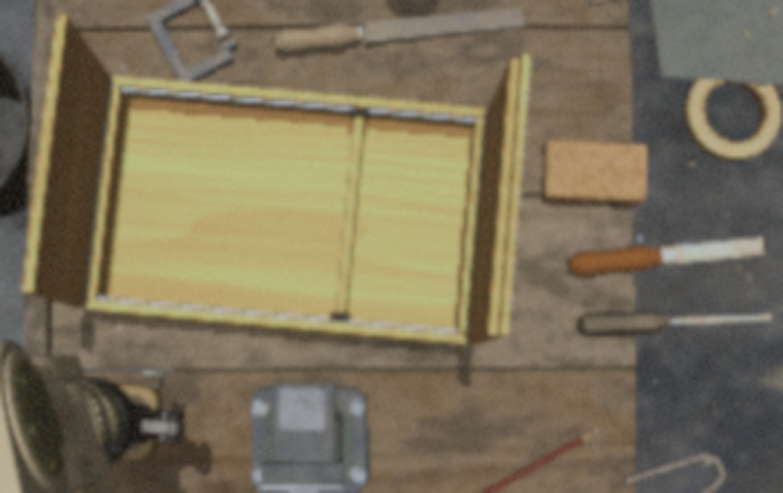

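Divider is now at about (358,113)–(342,317) in the crop. I'll measure the right bay's centre directly.

```bash
python3 - <<'E'
from h import *
k=lambda *a:np.array(a,float)/2.9+[115,90]
Y=lambda P:((P[:,:2]-C[:2])@[-np.sin(C[2]),np.cos(C[2])]).round(4)
print('div',Y(ray('top',k((359,113),(343,317)),.057)))
print('R wall in/out',Y(ray('top',k((473,122),(458,330),(485,108),(465,343)),.066)))
print('L wall in/out',Y(ray('top',k((130,90),(101,300),(120,78),(89,308)),.066)))
E
```

```text
div [-0.0634 -0.0674]
R wall in/out [-0.1845 -0.1877 -0.1959 -0.1961]
L wall in/out [0.1813 0.186  0.1937 0.1977]
```

Emit:
{"op": "step_arm", "data": {"moves": [[[-34,-31,0],[0,0,0],50],[[-68,-62,0],[0,0,0],50],[[-102,-93,0],[0,0,0],50],[[-136,-124,0],[0,0,0],50],[[-170,-155,0],[0,0,0],50],[[-204,-186,0],[0,0,0],50],[[-238,-217,0],[0,0,0],50],[[-270,-245,0],[0,0,0.011],50]]}}

```text
clock: 7.92
tcp_pos: [0.6067, -0.0488, 0.1737]
orientation: [-0.001, 0.049, 0.999, 0.0]
wrist_force: [0.9, 0.8, -1.7]
finger_gap: 0.0617
grip_force: 44.7
```

Emit:
{"op": "step_arm", "data": {"moves": [[[-8,-7,0],[0,0,0],50],[[-8,-7,30],[0,0,0],50],[[-8,-7,60],[0,0,0],50],[[-8,-7,60],[0,0,0],50],[[-8,-7,60],[0,0,0],50]]}}

```text
clock: 8.33
tcp_pos: [0.611, -0.0541, 0.1125]
orientation: [-0.003, 0.048, 0.999, 0.001]
wrist_force: [-0.5, 0.0, -0.5]
finger_gap: 0.0611
grip_force: 44.8
```

```bash
python3 - <<'E'
from h import *
s=telemetry.get_state(); print(s['tcp_pos'],s['finger_gap'],s['grip_force'])
chest_goto(.055,-.1285,.019)
im=snap('side','s6.png',4,(215,80,365,220))
E
```

```text
[ 0.61103652 -0.05410225  0.11254592] 0.061060672745670196 44.81850206851959
world 0.641 -0.078
shift mm [-32.3 -20.8  93.3]
turn [ 0.0009 -0.007  -0.0001]
```

View pics/s6.png

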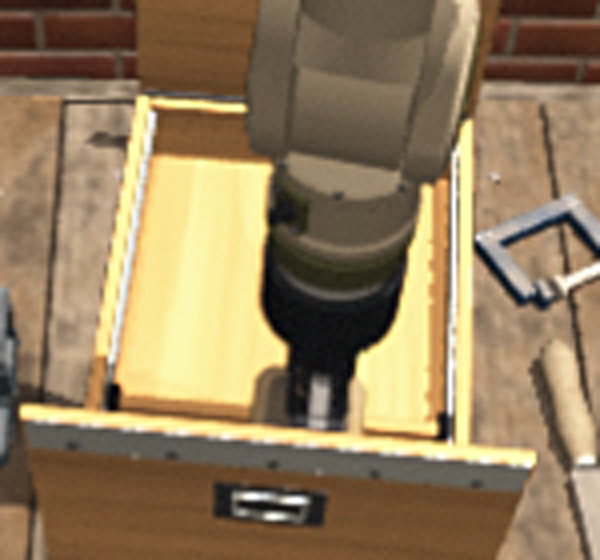

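Tape is held above the bay edge; shift the remaining amount and lower.

Emit:
{"op": "step_arm", "data": {"moves": [[[-20,-12,0],[0,0,0],50],[[-32,-21,0],[0,0,0],50],[[-32,-21,0],[0,0,0],50],[[-32,-21,25],[0,0,0],50],[[-32,-21,50],[0,0,0],50],[[-32,-21,75],[0,0,0],50],[[-32,-21,90],[0,0,0],50],[[-32,-21,90],[0,0,0],50]]}}

```text
clock: 9.05
tcp_pos: [0.6413, -0.0768, 0.0232]
orientation: [-0.002, 0.048, 0.999, 0.001]
wrist_force: [-0.2, 3.3, -3.2]
finger_gap: 0.0607
grip_force: 44.9
```

Emit:
{"op": "step_arm", "data": {"moves": [[[0,0,2],[0,0,0],50],[[0,0,2],[0,0,0],74],[[0,0,2],[0,0,0],74],[[0,0,2],[0,0,0],74],[[0,0,-30],[0,0,0],74],[[0,0,-70],[0,0,0],74],[[0,0,-110],[0,0,0],74],[[0,0,-150],[0,0,0],74]]}}

```text
clock: 9.72
tcp_pos: [0.6444, -0.0788, 0.1805]
orientation: [0.002, 0.048, 0.999, -0.001]
wrist_force: [1.1, -0.8, 0.6]
finger_gap: 0.0738
grip_force: 0.0
```

```bash
python3 - <<'E'
from h import *
s=telemetry.get_state(); print(s['tcp_pos'],s['joint_pos'].round(2))
goto(.5,-.1,.36,-.097)
goto(.645,-.274,.36,-np.pi/2)
goto(.645,-.274,.36,np.pi/2)
E
```

```text
[ 0.64435601 -0.07882227  0.18049948] [-0.25  0.47  0.16  1.25 -0.   -0.15]
shift mm [ 140.8  -35.2 -180.1]
turn [-0.0012  0.0045  0.0005]
shift mm [ -20.3 -194.4 -179.2]
turn [0.0023 0.0046 1.4743]
shift mm [ -20.3 -194.4 -179.2]
turn [-0.0047  0.0024 -1.6673]
```

Emit:
{"op": "step_arm", "data": {"moves": [[[0,0,-40],[0,0,0.1],85],[[0,0,-80],[0,0,0.22],85],[[0,0,-120],[0,0,0.34],85],[[0,0,-160],[0,0,0.46],85],[[0,-30,-175],[0,0,0.58],85],[[-5,-65,-180],[0,0,0.7],85],[[-10,-100,-180],[0,0,0.82],85],[[-15,-135,-180],[0,0,0.94],85]]}}

```text
clock: 10.38
tcp_pos: [0.6457, -0.2157, 0.3607]
orientation: [0.004, 0.498, 0.867, 0.0]
wrist_force: [1.0, -0.2, -0.3]
finger_gap: 0.0849
grip_force: 0.0
```

```bash
python3 - <<'E'
from h import *
s=telemetry.get_state(); print(s['tcp_pos'],s['joint_pos'].round(2))
goto(.646,-.275,.36,-np.pi/2)
E
```

```text
[ 0.64565326 -0.21566162  0.36070923] [-0.44  0.57  0.76  1.75 -0.    0.6 ]
shift mm [-51.4 -29.7   1. ]
turn [0.0061 0.0059 0.5292]
```

Emit:
{"op": "step_arm", "data": {"moves": [[[-34,-20,0],[0,0,0.12],85],[[-51,-30,0],[0,0,0.24],85],[[-51,-30,30],[0,0,0.36],85],[[-51,-30,70],[0,0,0.48],85],[[-51,-30,110],[0,0,0.529],85],[[-51,-30,150],[0,0,0.529],85],[[-51,-30,190],[0,0,0.529],85],[[-51,-30,220],[0,0,0.529],85]]}}

```text
clock: 11.05
tcp_pos: [0.6454, -0.2738, 0.1356]
orientation: [0.001, 0.705, 0.709, 0.0]
wrist_force: [-0.3, 0.5, 0.3]
finger_gap: 0.085
grip_force: 0.0
```

```bash
python3 - <<'E'
from h import *
im=snap('side','s7.png',4,(215,230,365,380)); snap('top','t7.png',4,(290,120,400,230))
s=telemetry.get_state(); print(s['tcp_pos'])
goto(.646,-.275,.004,-np.pi/2)
E
```

```text
[ 0.64281887 -0.27226709  0.131916  ]
shift mm [ -3.2   4.  127.9]
turn [-0.0066 -0.0033  0.0049]
```

View pics/s7.png

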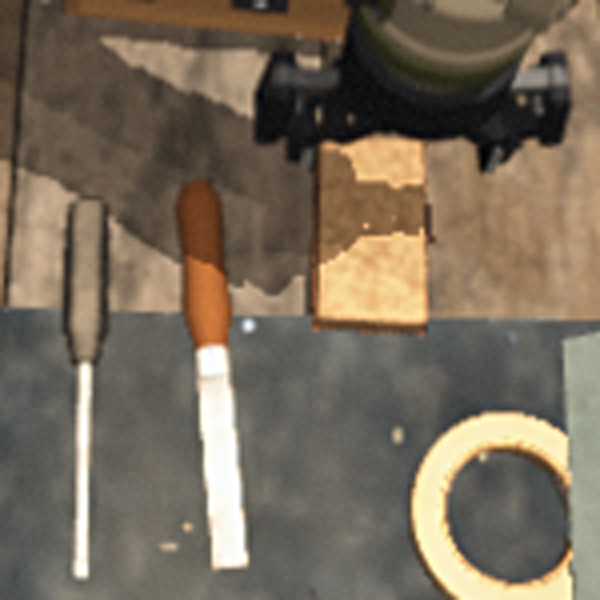

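Emit:
{"op": "step_arm", "data": {"moves": [[[0,0,40],[0,0,0],85],[[0,0,80],[0,0,0],85],[[0,0,110],[0,0,0],85],[[0,0,125],[0,0,0],85],[[0,0,133],[0,0,0],85],[[0,0,134],[0,0,0],60],[[0,0,134],[0,0,0],55],[[0,0,134],[0,0,0],55]], "grip_force": 40}}

```text
clock: 11.82
tcp_pos: [0.6481, -0.275, 0.0051]
orientation: [0.003, 0.705, 0.709, 0.001]
wrist_force: [-0.0, -0.6, -0.6]
finger_gap: 0.0641
grip_force: 43.6
```

Emit:
{"op": "step_arm", "data": {"moves": [[[0,0,0],[0,0,0],55],[[0,0,0],[0,0,0],55],[[0,0,-15],[0,0,0],55],[[0,0,-50],[0,0,0],55],[[0,0,-90],[0,0,0],55],[[0,0,-130],[0,0,0],55],[[0,0,-170],[0,0,0],55],[[0,0,-210],[0,0,0],55]]}}

```text
clock: 12.48
tcp_pos: [0.6455, -0.2736, 0.2146]
orientation: [0.001, 0.705, 0.709, 0.0]
wrist_force: [0.2, -0.3, -1.5]
finger_gap: 0.0639
grip_force: 44.2
```

```bash
python3 - <<'E'
from h import *
s=telemetry.get_state(); print(s['tcp_pos'],s['joint_pos'].round(2),s['finger_gap'])
chest_goto(-.055,-.1285,.34)
E
```

```text
[ 0.64551577 -0.27362341  0.21455396] [-0.52  0.58  0.41  1.4   0.    1.05] 0.06394179426757135
world 0.531 -0.067
shift mm [ 206.9 -113.2 -125.8]
turn [ 6.0000e-04  1.7000e-03 -1.4691e+00]
```

Emit:
{"op": "step_arm", "data": {"moves": [[[0,0,-40],[0,0,-0.12],55],[[0,0,-80],[0,0,-0.24],55],[[0,0,-120],[0,0,-0.36],55],[[33,-18,-126],[0,0,-0.48],55],[[66,-36,-126],[0,0,-0.6],55],[[99,-54,-126],[0,0,-0.72],55],[[132,-72,-126],[0,0,-0.84],55],[[165,-90,-126],[0,0,-0.96],55]]}}

```text
clock: 13.15
tcp_pos: [0.5539, -0.1079, 0.3382]
orientation: [0.001, 0.296, 0.955, 0.0]
wrist_force: [0.3, 1.3, -0.8]
finger_gap: 0.0641
grip_force: 44.2
```

```bash
python3 - <<'E'
from h import *
chest_goto(-.055,-.1285,.15)
E
```

```text
world 0.531 -0.067
shift mm [ 42.1  20.6 188.2]
turn [ 2.000e-04  1.700e-03 -5.036e-01]
```

Emit:
{"op": "step_arm", "data": {"moves": [[[30,14,0],[0,0,-0.12],55],[[42,20,0],[0,0,-0.24],55],[[42,20,20],[0,0,-0.36],55],[[42,20,60],[0,0,-0.48],55],[[42,20,100],[0,0,-0.504],55],[[42,20,140],[0,0,-0.504],55],[[42,20,180],[0,0,-0.504],55],[[42,20,220],[0,0,-0.504],55]]}}

```text
clock: 13.82
tcp_pos: [0.532, -0.0688, 0.117]
orientation: [0.001, 0.051, 0.999, -0.0]
wrist_force: [1.5, -0.6, -0.5]
finger_gap: 0.0637
grip_force: 44.2
```

Emit:
{"op": "step_arm", "data": {"moves": [[[0,0,0],[0,0,0],55],[[0,0,0],[0,0,0],55]]}}

```text
clock: 13.98
tcp_pos: [0.53, -0.0683, 0.1166]
orientation: [-0.002, 0.051, 0.999, 0.001]
wrist_force: [0.4, 0.1, -1.5]
finger_gap: 0.0639
grip_force: 44.9
```

```bash
python3 - <<'E'
from h import *
print(telemetry.get_state()['tcp_pos']);chest_goto(-.055,-.1285,.018)
snap('top','t8.png',4,(150,105,330,225))
E
```

```text
[ 0.5300207  -0.06833139  0.1165547 ]
world 0.531 -0.067
shift mm [-1.3  1.2 98.6]
turn [ 0.0008 -0.0042 -0.0051]
```

View pics/t8.png

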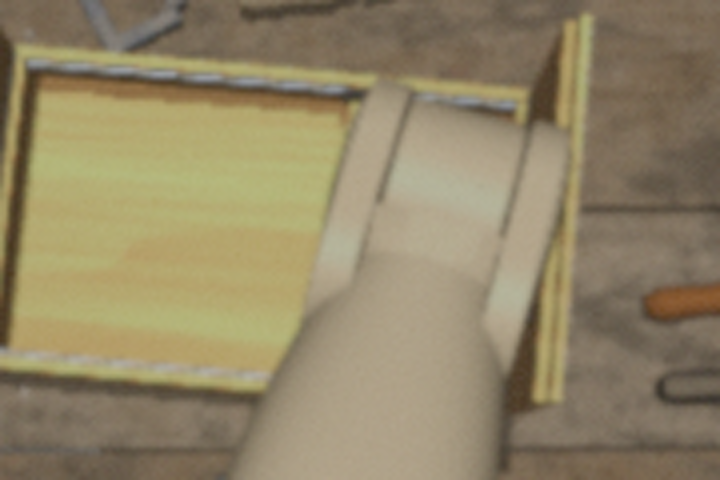

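The arm hides the bay, but the divider (near (350,100)) and the leaf are undisturbed. Lowering.

Emit:
{"op": "step_arm", "data": {"moves": [[[0,1,25],[0,0,0],55],[[0,1,50],[0,0,0],55],[[0,1,75],[0,0,0],55],[[0,1,92],[0,0,0],55],[[0,1,97],[0,0,0],55],[[0,1,97],[0,0,0],55]]}}

```text
clock: 14.53
tcp_pos: [0.5338, -0.0667, 0.0222]
orientation: [0.002, 0.05, 0.999, 0.001]
wrist_force: [0.0, 5.9, -2.6]
finger_gap: 0.064
grip_force: 45.0
```

Emit:
{"op": "step_arm", "data": {"moves": [[[0,0,0],[0,0,0],76],[[0,0,0],[0,0,0],76],[[0,0,0],[0,0,0],76],[[0,0,-30],[0,0,0],76],[[0,0,-70],[0,0,0],76],[[0,0,-110],[0,0,0],76],[[0,0,-150],[0,0,0],76],[[0,0,-190],[0,0,0],76]]}}

```text
clock: 15.2
tcp_pos: [0.5338, -0.0683, 0.2172]
orientation: [0.004, 0.051, 0.999, -0.001]
wrist_force: [1.0, -0.7, -0.2]
finger_gap: 0.0762
grip_force: 0.0
```

```bash
python3 - <<'E'
from h import *
print(telemetry.get_state()['tcp_pos'])
goto(.5485,-.318,.36,-np.pi/2+.07)
E
```

```text
[ 0.53375807 -0.06825256  0.21718746]
shift mm [ -41.1 -247.2 -142.2]
turn [0.0044 0.0074 1.3992]
```

Emit:
{"op": "step_arm", "data": {"moves": [[[0,0,-40],[0,0,0.12],70],[[0,0,-80],[0,0,0.24],70],[[0,0,-120],[0,0,0.36],70],[[-6,-35,-142],[0,0,0.48],70],[[-12,-75,-142],[0,0,0.6],70],[[-19,-115,-142],[0,0,0.72],70],[[-26,-155,-142],[0,0,0.84],70],[[-33,-195,-142],[0,0,0.96],70]]}}

```text
clock: 15.87
tcp_pos: [0.5454, -0.2673, 0.358]
orientation: [0.005, 0.509, 0.861, -0.0]
wrist_force: [0.3, 0.5, 0.5]
finger_gap: 0.07
grip_force: 0.0
```

```bash
python3 - <<'E'
from h import *
goto(.549,-.319,.12,-np.pi/2+.07)
a=imaging.read_camera('side')[:,:,::-1];b=imaging.read_camera('top')[:,:,::-1]
a=cv2.resize(a[225:384,200:350],(566,600),interpolation=3)
b0=b.copy(); cv2.imwrite('pics/raw_t9.png',b0)
cv2.imwrite('pics/m9.png',a); cv2.imwrite('pics/c9.png',cv2.resize(b[90:260,115:385],None,fx=2.9,fy=2.9,interpolation=3))
E
```

```text
shift mm [-45.1 -22.8 238.3]
turn [0.006  0.0069 0.4336]
```

View pics/m9.png

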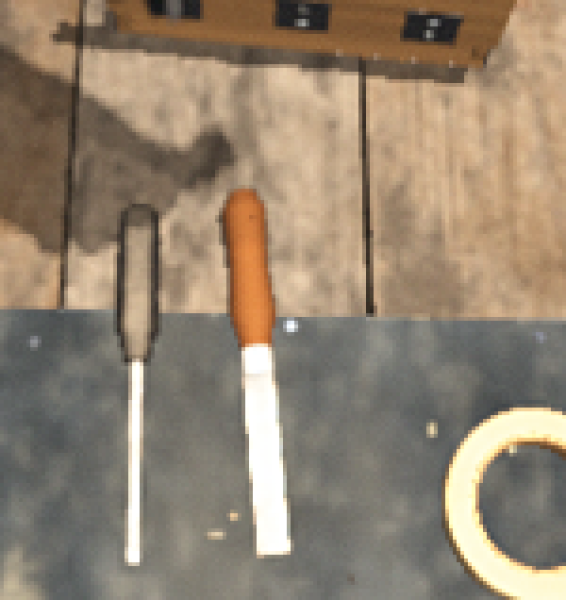

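Chisel is where it was (handle end (244,190), tip (274,553) in the crop), and the screwdriver too. Continue.

Emit:
{"op": "step_arm", "data": {"moves": [[[-30,-15,10],[0,0,0.12],60],[[-45,-23,40],[0,0,0.24],60],[[-45,-23,80],[0,0,0.36],60],[[-45,-23,120],[0,0,0.434],60],[[-45,-23,160],[0,0,0.434],60],[[-45,-23,200],[0,0,0.434],60],[[-45,-23,238],[0,0,0.434],60],[[-45,-23,270],[0,0,0.434],60]]}}

```text
clock: 16.63
tcp_pos: [0.5481, -0.3161, 0.084]
orientation: [0.002, 0.68, 0.734, 0.0]
wrist_force: [-0.8, 0.1, 0.2]
finger_gap: 0.0602
grip_force: 0.0
```

Emit:
{"op": "step_arm", "data": {"moves": [[[0,0,0],[0,0,0],60],[[0,0,0],[0,0,0],60],[[0,0,0],[0,0,0],60]]}}

```text
clock: 16.88
tcp_pos: [0.549, -0.317, 0.0865]
orientation: [0.003, 0.68, 0.733, 0.0]
wrist_force: [0.2, -0.3, 0.6]
finger_gap: 0.0601
grip_force: 0.0
```

```bash
python3 - <<'E'
from h import *
goto(.549,-.319,.006,-np.pi/2+.07); print(telemetry.get_state()['tcp_pos'])
E
```

```text
shift mm [-1.7 -0.5 80.5]
turn [0.0045 0.0038 0.0057]
[ 0.54900513 -0.31698246  0.08653151]
```

Emit:
{"op": "step_arm", "data": {"moves": [[[1,0,35],[0,0,0],60],[[2,0,65],[0,0,0],60],[[2,0,77],[0,0,0],60],[[2,0,80],[0,0,0],60],[[2,0,80],[0,0,0],40],[[2,0,80],[0,0,0],20],[[2,0,80],[0,0,0],20],[[2,0,80],[0,0,0],20]], "grip_force": 50}}

```text
clock: 17.55
tcp_pos: [0.5484, -0.315, 0.005]
orientation: [0.002, 0.68, 0.733, 0.0]
wrist_force: [0.2, -0.4, 6.3]
finger_gap: 0.0269
grip_force: 49.1
```

Emit:
{"op": "step_arm", "data": {"moves": [[[0,0,0],[0,0,0],20],[[0,0,0],[0,0,0],20],[[0,0,-15],[0,0,0],20],[[0,0,-50],[0,0,0],20],[[0,0,-90],[0,0,0],20],[[0,0,-130],[0,0,0],20],[[0,0,-170],[0,0,0],20],[[0,0,-210],[0,0,0],20]]}}

```text
clock: 18.22
tcp_pos: [0.5462, -0.3135, 0.2151]
orientation: [0.0, 0.68, 0.733, 0.0]
wrist_force: [1.3, -0.1, -1.6]
finger_gap: 0.0268
grip_force: 49.8
```

```bash
python3 - <<'E'
from h import *
s=telemetry.get_state(); print(s['tcp_pos'],s['finger_gap'],s['joint_pos'].round(2))
chest_goto(-.04,.10,.34,-np.pi/2)
snap('side','s10.png',1.5)
E
```

```text
[ 0.54622563 -0.3134515   0.21506411] 0.02681848767130172 [-0.65  0.43  0.17  1.31  0.    0.85]
world 0.568 0.159
shift mm [ 469.2   57.2 -125.2]
turn [0.0007 0.0005 0.1717]
```

View pics/s10.png

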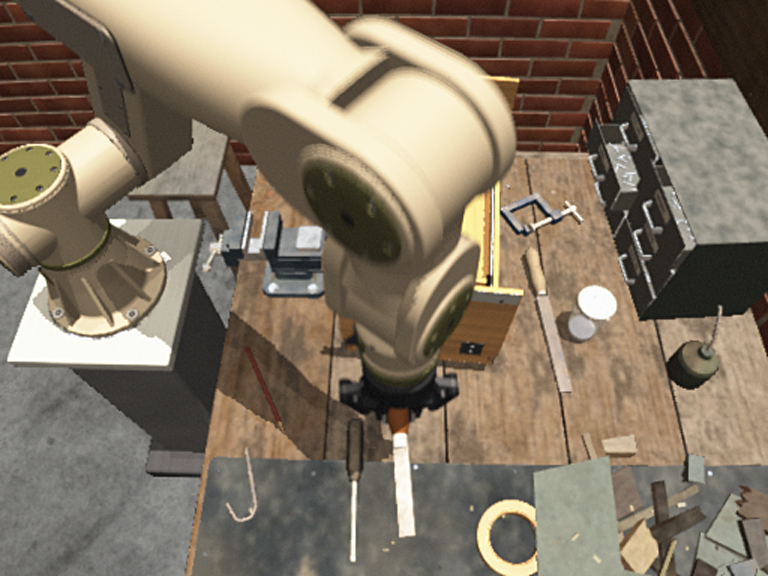

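```bash
python3 - <<'E'
from h import *
chest_goto(.04,.101,.34,-np.pi/2)
E
```

```text
world 0.648 0.152
shift mm [ 457.8  134.7 -118.3]
turn [0.0112 0.0083 0.1718]
```

Emit:
{"op": "step_arm", "data": {"moves": [[[0,0,-40],[0,0,0.04],20],[[0,0,-80],[0,0,0.1],20],[[0,0,-126],[0,0,0.172],20],[[30,8,-130],[0,0,0.172],20],[[68,18,-130],[0,0,0.172],20],[[106,28,-130],[0,0,0.172],20],[[144,38,-130],[0,0,0.172],20],[[182,48,-130],[0,0,0.172],20]]}}

```text
clock: 18.93
tcp_pos: [0.5807, -0.1271, 0.343]
orientation: [0.001, 0.741, 0.672, 0.0]
wrist_force: [1.1, 0.3, -1.4]
finger_gap: 0.0264
grip_force: 49.9
```

```bash
python3 - <<'E'
from h import *
print(telemetry.get_state()['joint_pos'].round(2))
chest_goto(.04,.101,.34,-np.pi/2)
E
```

```text
[-0.35  0.36  0.38  1.59  0.    1.32]
world 0.648 0.152
shift mm [284.4  39.5   2.9]
turn [ 0.0012  0.0002 -0.0011]
```

Emit:
{"op": "step_arm", "data": {"moves": [[[38,5,0],[0,0,0],20],[[76,10,0],[0,0,0],20],[[114,15,0],[0,0,0],20],[[152,21,0],[0,0,0],20],[[190,26,0],[0,0,0],20],[[228,31,0],[0,0,0],20],[[264,36,0],[0,0,0],20],[[284,39,0],[0,0,0],20]]}}

```text
clock: 19.6
tcp_pos: [0.6471, 0.1544, 0.3423]
orientation: [-0.0, 0.739, 0.673, 0.001]
wrist_force: [-0.4, -0.8, -1.7]
finger_gap: 0.0264
grip_force: 49.9
```

Emit:
{"op": "step_arm", "data": {"moves": [[[0,0,40],[0,0,0],20],[[0,0,80],[0,0,0],20],[[0,0,120],[0,0,0],20],[[0,0,160],[0,0,0],20],[[0,0,200],[0,0,0],20],[[0,0,230],[0,0,0],20],[[0,0,230],[0,0,0],20],[[0,0,230],[0,0,0],20]]}}

```text
clock: 20.27
tcp_pos: [0.6456, 0.1501, 0.1111]
orientation: [-0.001, 0.741, 0.672, -0.002]
wrist_force: [1.0, -0.0, 0.4]
finger_gap: 0.027
grip_force: 49.9
```

```bash
python3 - <<'E'
from h import *
s=telemetry.get_state(); print(s['tcp_pos'],s['finger_gap'])
chest_goto(.04,.101,.016,-np.pi/2)
snap('top','t11.png',3.5,(120,95,340,230))
E
```

```text
[0.64557329 0.15009971 0.11106081] 0.02704188389631861
world 0.648 0.152
shift mm [ 2.2  2.4 95.1]
turn [-0.0041  0.0008 -0.0003]
```

View pics/t11.png

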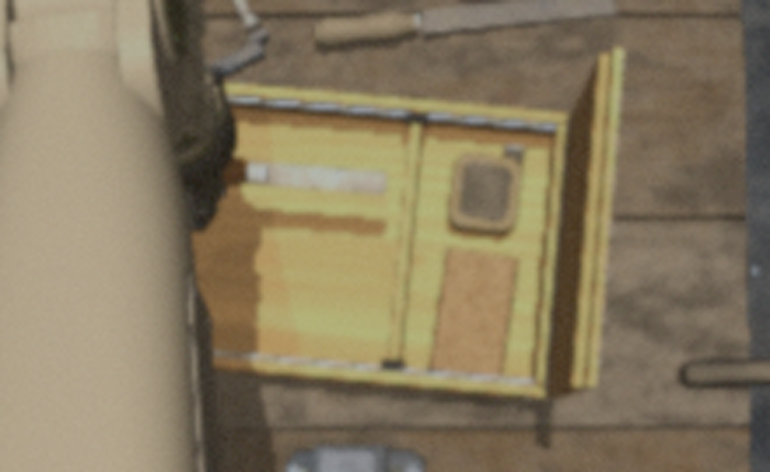

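Tape (485,190) and block (475,310) both lie in the right bay; chisel tip (385,183) is clear of the divider (410,183). Lower and release.

Emit:
{"op": "step_arm", "data": {"moves": [[[1,1,30],[0,0,0],20],[[1,1,60],[0,0,0],20],[[1,1,85],[0,0,0],20],[[1,1,94],[0,0,0],20],[[1,1,94],[0,0,0],20],[[1,1,94],[0,0,0],45],[[1,1,94],[0,0,0],45],[[1,1,94],[0,0,0],45]]}}

```text
clock: 20.98
tcp_pos: [0.6505, 0.1515, 0.0214]
orientation: [0.001, 0.741, 0.672, 0.002]
wrist_force: [-0.3, -0.3, 0.5]
finger_gap: 0.0446
grip_force: 0.0
```

Emit:
{"op": "step_arm", "data": {"moves": [[[0,0,-35],[0,0,0],50],[[0,0,-75],[0,0,0],50],[[0,0,-115],[0,0,0],50],[[0,0,-155],[0,0,0],50],[[0,0,-195],[0,0,0],50],[[0,0,-235],[0,0,0],50],[[0,0,-275],[0,0,0],50],[[0,0,-315],[0,0,0],50]]}}

```text
clock: 21.65
tcp_pos: [0.6478, 0.1512, 0.3379]
orientation: [0.001, 0.741, 0.672, 0.002]
wrist_force: [2.0, 0.5, 0.5]
finger_gap: 0.05
grip_force: 0.0
```

```bash
cat >> h.py <<'E'
def driver():
    # shaft (bright) + handle seen by the side camera: fit in the bench area around the screwdriver
    P=np.array([[.42,-.20,0],[.53,-.20,0],[.53,-.49,0],[.42,-.49,0]])
    im=imaging.read_camera('side').astype(int); ref=cv2.imread('pics/raw_s0.png')[:,:,::-1].astype(int)
    q=proj('side',P).astype(int); m=np.zeros(im.shape[:2],np.uint8); cv2.fillConvexPoly(m,q,1)
    return float(np.abs(im-ref).mean(2)[m>0].mean()), im
E
python3 - <<'E'
from h import *
s=telemetry.get_state(); print(s['tcp_pos'],s['finger_gap'],s['joint_pos'].round(2))
d,im=driver(); print('change near driver',d)
t=imaging.read_camera('top').astype(int); r=cv2.imread('pics/raw_t0.png')[:,:,::-1].astype(int)
q=proj('top',[[.42,-.2,0],[.53,-.2,0],[.53,-.49,0],[.42,-.49,0]]).astype(int); m=np.zeros(t.shape[:2],np.uint8); cv2.fillConvexPoly(m,q,1); print(np.abs(t-r).mean(2)[m>0].mean())
cv2.imwrite('pics/raw_t12.png',t[:,:,::-1].astype(np.uint8)); cv2.imwrite('pics/raw_s12.png',im[:,:,::-1].astype(np.uint8))
goto(.481,-.322,.36,-np.pi/2+.02)
E
```

```text
[0.64778261 0.15121164 0.33790002] 0.050017218979388246 [0.11 0.52 0.61 1.66 0.   1.78]
change near driver 3.663502972781323
8.103194358017008
shift mm [-487.6 -122.6  -19.4]
turn [ 0.0171 -0.0026 -0.117 ]
```

Emit:
{"op": "step_arm", "data": {"moves": [[[-38,-9,-10],[0,0,0],60],[[-77,-19,-15],[0,0,0],60],[[-116,-29,-15],[0,0,-0.02],60],[[-155,-39,-15],[0,0,-0.04],60],[[-194,-49,-15],[0,0,-0.06],60],[[-233,-59,-15],[0,0,-0.08],60],[[-272,-68,-15],[0,0,-0.1],60],[[-311,-78,-15],[0,0,-0.117],60]]}}

```text
clock: 22.42
tcp_pos: [0.5395, -0.1524, 0.3497]
orientation: [0.001, 0.7, 0.715, 0.001]
wrist_force: [0.7, -1.1, 0.8]
finger_gap: 0.06
grip_force: 0.0
```

```bash
python3 - <<'E'
from h import *
goto(.482,-.321,.1,-np.pi/2+.02)
E
```

```text
shift mm [-167.1  -61.8  249.8]
turn [0.0027 0.0011 0.0012]
```

Emit:
{"op": "step_arm", "data": {"moves": [[[-35,-13,0],[0,0,0],60],[[-70,-26,0],[0,0,0],60],[[-105,-39,0],[0,0,0],60],[[-140,-52,5],[0,0,0],60],[[-167,-62,30],[0,0,0],60],[[-167,-62,70],[0,0,0],60],[[-167,-62,110],[0,0,0],60],[[-167,-62,150],[0,0,0],60]]}}

```text
clock: 23.08
tcp_pos: [0.4816, -0.3203, 0.1983]
orientation: [0.002, 0.701, 0.713, 0.0]
wrist_force: [0.1, -0.1, -1.1]
finger_gap: 0.0602
grip_force: 0.0
```

Emit:
{"op": "step_arm", "data": {"moves": [[[0,0,40],[0,0,0],60],[[0,0,80],[0,0,0],60],[[0,0,105],[0,0,0],60],[[0,0,105],[0,0,0],60],[[0,0,105],[0,0,0],60]]}}

```text
clock: 23.5
tcp_pos: [0.4812, -0.3185, 0.0933]
orientation: [-0.001, 0.7, 0.714, 0.0]
wrist_force: [-0.1, -0.0, 1.0]
finger_gap: 0.0602
grip_force: 0.0
```

```bash
python3 - <<'E'
from h import *
goto(.482,-.321,.005,-np.pi/2+.02); print(telemetry.get_state()['tcp_pos'])
snap('side','s13.png',5,(200,230,300,350)); print('tcp px', (proj('side',[[.482,-.321,.012]])))
E
```

```text
shift mm [-2.6  0.8 88.3]
turn [-0.0012 -0.0012 -0.    ]
[ 0.48123539 -0.31849133  0.09325527]
tcp px [[236.15197014 307.70124635]]
```

```bash
python3 - <<'E'
from h import *
# driver still there? compare tip half (not hidden) with the start
im=cv2.imread('pics/raw_s13.png').astype(int); r=cv2.imread('pics/raw_s0.png').astype(int)
q=proj('side',[[.45,-.38,0],[.52,-.38,0],[.52,-.49,0],[.45,-.49,0]]).astype(int); m=np.zeros(im.shape[:2],np.uint8); cv2.fillConvexPoly(m,q,1); print(np.abs(im-r).mean(2)[m>0].mean())
E
```

```text
5.628048780487805
```

Emit:
{"op": "step_arm", "data": {"moves": [[[-2,1,35],[0,0,0],60],[[-2,1,65],[0,0,0],60],[[-2,1,83],[0,0,0],60],[[-2,1,88],[0,0,0],60],[[-2,1,88],[0,0,0],40],[[-2,1,88],[0,0,0],18],[[-2,1,88],[0,0,0],18],[[-2,1,88],[0,0,0],18]], "grip_force": 50}}

```text
clock: 24.22
tcp_pos: [0.4846, -0.3225, 0.0081]
orientation: [0.002, 0.7, 0.714, 0.0]
wrist_force: [-0.5, -1.1, 6.5]
finger_gap: 0.0244
grip_force: 48.8
```

Emit:
{"op": "step_arm", "data": {"moves": [[[0,0,0],[0,0,0],18],[[0,0,0],[0,0,0],18],[[0,0,-15],[0,0,0],18],[[0,0,-50],[0,0,0],18],[[0,0,-90],[0,0,0],18],[[0,0,-130],[0,0,0],18],[[0,0,-170],[0,0,0],18],[[0,0,-210],[0,0,0],18]]}}

```text
clock: 24.88
tcp_pos: [0.4827, -0.3208, 0.2186]
orientation: [0.001, 0.7, 0.714, 0.0]
wrist_force: [1.1, -0.3, -1.0]
finger_gap: 0.0246
grip_force: 49.6
```

```bash
python3 - <<'E'
from h import *
s=telemetry.get_state(); print(s['tcp_pos'],s['finger_gap'])
chest_goto(-.045,.103,.345,-np.pi/2)
E
```

```text
[ 0.48273493 -0.32080989  0.21856398] 0.02458980446437865
world 0.563 0.162
shift mm [ 481.2   90.5 -126.9]
turn [0.0016 0.0011 0.1168]
```

Emit:
{"op": "step_arm", "data": {"moves": [[[0,0,-40],[0,0,0.04],18],[[0,0,-80],[0,0,0.08],18],[[0,0,-126],[0,0,0.117],18],[[30,6,-128],[0,0,0.117],18],[[69,13,-128],[0,0,0.117],18],[[108,20,-128],[0,0,0.117],18],[[147,28,-128],[0,0,0.117],18],[[186,35,-128],[0,0,0.117],18]]}}

```text
clock: 25.55
tcp_pos: [0.5141, -0.1328, 0.3446]
orientation: [0.001, 0.741, 0.672, 0.001]
wrist_force: [1.3, -0.2, -0.5]
finger_gap: 0.0243
grip_force: 49.6
```

Emit:
{"op": "step_arm", "data": {"moves": [[[39,3,0],[0,0,0],18],[[78,6,0],[0,0,0],18],[[117,8,0],[0,0,0],18],[[156,11,0],[0,0,0],18],[[195,14,0],[0,0,0],18],[[234,17,0],[0,0,0],18],[[273,20,0],[0,0,0],18],[[295,21,0],[0,0,0],18]]}}

```text
clock: 26.22
tcp_pos: [0.5635, 0.1611, 0.3443]
orientation: [0.0, 0.74, 0.673, 0.001]
wrist_force: [-0.1, -0.1, -0.4]
finger_gap: 0.0241
grip_force: 49.6
```

Emit:
{"op": "step_arm", "data": {"moves": [[[0,0,0],[0,0,0],18],[[0,0,0],[0,0,0],18]]}}

```text
clock: 26.38
tcp_pos: [0.5634, 0.1586, 0.3439]
orientation: [0.0, 0.74, 0.673, 0.0]
wrist_force: [-0.5, -1.1, -0.8]
finger_gap: 0.0247
grip_force: 49.6
```

```bash
python3 - <<'E'
from h import *
s=telemetry.get_state(); print(s['tcp_pos'],s['finger_gap'],s['joint_pos'].round(2))
chest_goto(-.045,.103,.018,-np.pi/2)
E
```

```text
[0.56335195 0.1585526  0.34387352] 0.024711811699245773 [ 0.14  0.34  0.35  1.59 -0.    1.8 ]
world 0.563 0.162
shift mm [  3.7  -0.6 325.9]
turn [0.0008 0.0001 0.0026]
```

Emit:
{"op": "step_arm", "data": {"moves": [[[2,0,40],[0,0,0],18],[[2,0,80],[0,0,0],18],[[2,0,120],[0,0,0],18],[[2,0,160],[0,0,0],18],[[2,0,200],[0,0,0],18],[[2,0,240],[0,0,0],18],[[2,0,275],[0,0,0],18],[[2,0,300],[0,0,0],18]]}}

```text
clock: 27.05
tcp_pos: [0.562, 0.1572, 0.0407]
orientation: [-0.001, 0.741, 0.671, -0.001]
wrist_force: [-0.9, -0.2, -1.6]
finger_gap: 0.0249
grip_force: 49.6
```

Emit:
{"op": "step_arm", "data": {"moves": [[[0,0,15],[0,0,0],18],[[0,0,24],[0,0,0],18],[[0,0,25],[0,0,0],18],[[0,0,25],[0,0,0],42],[[0,0,25],[0,0,0],42],[[0,0,25],[0,0,0],42],[[0,0,-10],[0,0,0],42],[[0,0,-45],[0,0,0],42]]}}

```text
clock: 27.72
tcp_pos: [0.5622, 0.1591, 0.0882]
orientation: [-0.001, 0.741, 0.672, -0.001]
wrist_force: [0.8, 0.1, -0.7]
finger_gap: 0.0422
grip_force: 0.0
```

Emit:
{"op": "step_arm", "data": {"moves": [[[0,0,-40],[0,0,0],0],[[0,0,-80],[0,0,0],0],[[0,0,-120],[0,0,0],0],[[0,0,-160],[0,0,0],0],[[0,0,-200],[0,0,0],0],[[0,0,-240],[0,0,0],0],[[0,0,-260],[0,0,0],0],[[0,0,-260],[0,0,0],0]]}}

```text
clock: 28.38
tcp_pos: [0.5655, 0.1596, 0.3561]
orientation: [0.003, 0.74, 0.672, 0.005]
wrist_force: [0.2, 0.7, 1.0]
finger_gap: -0.0001
grip_force: 0.0
```

```bash
python3 - <<'E'
from h import *
s=telemetry.get_state(); print(s['tcp_pos'],s['finger_gap'],s['joint_pos'].round(2))
a=imaging.read_camera('side')[:,:,::-1]; b=imaging.read_camera('top')[:,:,::-1]
cv2.imwrite('pics/raw_s14.png',a); cv2.imwrite('pics/raw_t14.png',b)
w=pose2(C)([0,.2-.16*np.cos(1.57),.226])[0]; print(w)
E
```

```text
[0.56548803 0.1596425  0.35605186] -7.557556214963661e-05 [0.14 0.33 0.38 1.6  0.   1.81]
[0.61752516 0.25432551 0.226     ]
```

```bash
python3 - <<'E'
from h import *
K,D,P=cam('side'); q=cv2.undistortPoints(np.array([[[297.,207.]]]),K,D).ravel(); d=np.array([q[0],-q[1],-1])@P[:3,:3].T; o=P[:3,3]
for y in(-.38,-.33): print('wrist disk',o+d*(y-o[1])/d[1])
chest_goto(-.02,.255,.356,-np.pi/2)
b=cv2.imread('pics/raw_t14.png')
k=proj('top',pose2(C)([[e,.2,.274] for e in(.125,-.125)])); print(k)
a=cv2.imread('pics/raw_s14.png'); c=b[90:260,115:385]
cv2.imwrite('pics/c14.png',np.vstack([cv2.resize(c,(470,296)),cv2.resize(a[90:200,210:385],(470,296))]))
E
```

```text
wrist disk [ 0.57201774 -0.38        0.59881714]
wrist disk [ 0.58106218 -0.33        0.50921827]
world 0.603 0.311
shift mm [154.7  23.8  -5.3]
turn [ 0.0044 -0.0012 -0.0001]
[[136.42200757  94.71918553]
 [124.27792998 190.46266858]]
```

View pics/c14.png

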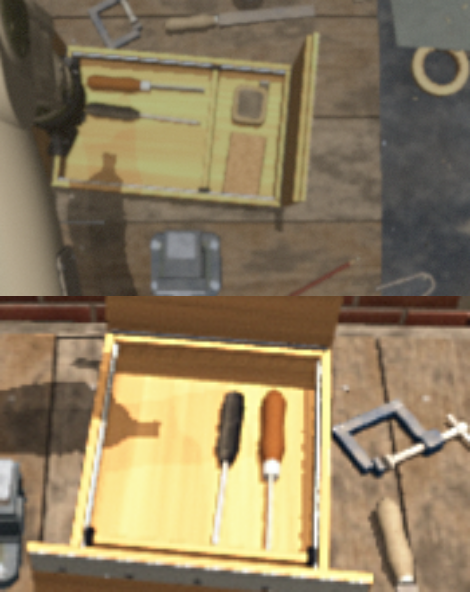

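Everything lies in its bay, long tools at (230–275, 400–545) in the lower panel, clear of the divider; no spanner anywhere. Now the left leaf.

Emit:
{"op": "step_arm", "data": {"moves": [[[38,6,-5],[0,0,0],0],[[76,12,-5],[0,0,0],0],[[114,18,-5],[0,0,0],0],[[150,23,-5],[0,0,0],0],[[157,24,-5],[0,0,0],0],[[157,24,-5],[0,0,0],0]]}}

```text
clock: 28.98
tcp_pos: [0.6024, 0.3157, 0.35]
orientation: [-0.001, 0.739, 0.673, -0.002]
wrist_force: [-0.2, -0.2, 0.0]
finger_gap: -0.0001
grip_force: 0.0
```

```bash
python3 - <<'E'
from h import *
print(telemetry.get_state()['tcp_pos'])
chest_goto(-.02,.255,.231,-np.pi/2)
b=imaging.read_camera('top')
E
```

```text
[0.60243289 0.31565312 0.35000017]
world 0.603 0.311
shift mm [ -4.3   1.4 119. ]
turn [-0.004   0.0017  0.0034]
```

Emit:
{"op": "step_arm", "data": {"moves": [[[0,0,40],[0,0,0],0],[[0,0,80],[0,0,0],0],[[0,0,115],[0,0,0],0],[[0,0,120],[0,0,0],0],[[-10,0,120],[0,0,0],0],[[-20,0,120],[0,0,0],0],[[-30,0,120],[0,0,0],0],[[-38,0,120],[0,0,0],0]]}}

```text
clock: 29.7
tcp_pos: [0.6009, 0.2748, 0.2372]
orientation: [0.001, 0.741, 0.672, 0.003]
wrist_force: [-0.1, 4.4, 4.0]
finger_gap: 0.0005
grip_force: 2.3
```

```bash
python3 - <<'E'
from h import *
s=telemetry.get_state(); print(s['tcp_pos'],s['wrist_force'])
p=s['tcp_pos'][:2]-C[:2]; print('chest y',p@[-np.sin(C[2]),np.cos(C[2])])
E
```

```text
[0.60087563 0.27484188 0.23722556] [-0.1355039   4.39026368  4.02852557]
chest y 0.2186854361379395
```

Emit:
{"op": "step_arm", "data": {"moves": [[[-20,0,3],[0,0,0],0],[[-41,0,9],[0,0,0],0],[[-65,0,16],[0,0,0],0],[[-88,0,26],[0,0,0],0],[[-108,0,40],[0,0,0],0],[[-127,0,56],[0,0,0],0],[[-143,0,75],[0,0,0],0],[[-156,0,97],[0,0,0],0]]}}

```text
clock: 30.37
tcp_pos: [0.5861, 0.1186, 0.1394]
orientation: [0.002, 0.741, 0.672, 0.003]
wrist_force: [0.8, 3.2, 1.9]
finger_gap: 0.0003
grip_force: 1.3
```

```bash
python3 - <<'E'
from h import *
s=telemetry.get_state(); print(s['tcp_pos'],s['wrist_force'])
p=s['tcp_pos'][:2]-C[:2]; print('chest y',p@[-np.sin(C[2]),np.cos(C[2])])
E
```

```text
[0.58610425 0.11862106 0.13938938] [0.78490361 3.18351564 1.85075653]
chest y 0.061768292409098084
```

Emit:
{"op": "step_arm", "data": {"moves": [[[-6,0,15],[0,0,0],0],[[-11,0,30],[0,0,0],0],[[-14,0,43],[0,0,0],0],[[-16,0,53],[0,0,0],0],[[-16,0,58],[0,0,0],0],[[-16,0,60],[0,0,0],0],[[-16,0,60],[0,0,0],0]]}}

```text
clock: 30.95
tcp_pos: [0.5838, 0.1027, 0.0809]
orientation: [0.002, 0.741, 0.672, 0.001]
wrist_force: [-6.2, -4.4, 20.1]
finger_gap: -0.0
grip_force: 9.8
```

Emit:
{"op": "step_arm", "data": {"moves": [[[0,0,2],[0,0,0],0],[[0,0,4],[0,0,0],0],[[0,0,4],[0,0,0],0],[[0,0,4],[0,0,0],0]]}}

```text
clock: 31.28
tcp_pos: [0.584, 0.1027, 0.0806]
orientation: [0.003, 0.741, 0.672, 0.002]
wrist_force: [-15.1, -6.3, 42.4]
finger_gap: 0.0002
grip_force: 20.9
```

Emit:
{"op": "step_arm", "data": {"moves": [[[0,0,-40],[0,0,0],0],[[0,0,-80],[0,0,0],0],[[0,0,-120],[0,0,0],0],[[0,0,-160],[0,0,0],0],[[0,0,-200],[0,0,0],0],[[0,0,-240],[0,0,0],0],[[0,0,-275],[0,0,0],0],[[0,0,-275],[0,0,0],0]]}}

```text
clock: 31.95
tcp_pos: [0.5847, 0.1042, 0.3572]
orientation: [0.005, 0.741, 0.672, 0.006]
wrist_force: [0.5, 0.2, 0.6]
finger_gap: -0.0
grip_force: 0.0
```

```bash
python3 - <<'E'
from h import *
s=telemetry.get_state(); print(s['tcp_pos'],s['joint_pos'].round(2))
a=imaging.read_camera('side')[:,:,::-1]; b=imaging.read_camera('top')[:,:,::-1]
cv2.imwrite('pics/raw_s15.png',a); cv2.imwrite('pics/raw_t15.png',b)
chest_goto(-.02,-.26,.356,-np.pi/2)
E
```

```text
[0.58472606 0.10417058 0.35715335] [ 0.04  0.35  0.4   1.61 -0.    1.71]
world 0.553 -0.201
shift mm [-307.1   -0.7   -5.7]
turn [ 0.0064 -0.0009 -0.0003]
```

Emit:
{"op": "step_arm", "data": {"moves": [[[-40,0,-5],[0,0,0],0],[[-80,0,-5],[0,0,0],0],[[-120,0,-5],[0,0,0],0],[[-160,0,-5],[0,0,0],0],[[-200,0,-5],[0,0,0],0],[[-240,0,-5],[0,0,0],0],[[-280,0,-5],[0,0,0],0],[[-310,0,-5],[0,0,0],0]]}}

```text
clock: 32.72
tcp_pos: [0.5513, -0.2072, 0.3507]
orientation: [-0.001, 0.741, 0.671, -0.001]
wrist_force: [0.6, 0.4, -0.2]
finger_gap: -0.0001
grip_force: 0.0
```

Emit:
{"op": "step_arm", "data": {"moves": [[[0,0,0],[0,0,0],0],[[0,0,20],[0,0,0],0],[[0,0,60],[0,0,0],0],[[0,0,100],[0,0,0],0],[[0,0,123],[0,0,0],0],[[0,0,123],[0,0,0],0],[[0,0,123],[0,0,0],0]]}}

```text
clock: 33.3
tcp_pos: [0.5512, -0.2032, 0.2277]
orientation: [-0.002, 0.74, 0.672, -0.001]
wrist_force: [0.6, -0.3, 0.7]
finger_gap: 0.0
grip_force: 0.0
```

```bash
python3 - <<'E'
from h import *
s=telemetry.get_state(); print(s['tcp_pos'],s['wrist_force'])
chest_goto(-.02,-.238,.232,-np.pi/2)
E
```

```text
[ 0.55118708 -0.20316263  0.22765661] [ 0.62316838 -0.26319353  0.65873687]
world 0.555 -0.18
shift mm [23.9  1.8 -4.3]
turn [-0.0043 -0.002   0.0002]
```

Emit:
{"op": "step_arm", "data": {"moves": [[[20,0,-3],[0,0,0],0],[[40,0,-3],[0,0,0],0],[[62,0,-2],[0,0,0],0],[[84,0,0],[0,0,0],0],[[108,0,7],[0,0,0],0],[[131,0,17],[0,0,0],0],[[152,0,31],[0,0,0],0],[[170,0,47],[0,0,0],0]]}}

```text
clock: 33.97
tcp_pos: [0.572, -0.0343, 0.1868]
orientation: [0.004, 0.74, 0.672, 0.003]
wrist_force: [0.4, 0.6, 4.4]
finger_gap: -0.0
grip_force: 1.8
```

```bash
python3 - <<'E'
from h import *
s=telemetry.get_state(); print(s['tcp_pos'],s['wrist_force'])
p=s['tcp_pos'][:2]-C[:2]; print('chest y',p@[-np.sin(C[2]),np.cos(C[2])])
E
```

```text
[ 0.57198299 -0.0343224   0.18675725] [0.43491018 0.60504329 4.38501528]
chest y -0.09182404320605649
```

Emit:
{"op": "step_arm", "data": {"moves": [[[16,0,25],[0,0,0],0],[[29,0,47],[0,0,0],0],[[35,0,62],[0,0,0],0],[[41,0,77],[0,0,0],0],[[45,0,92],[0,0,0],0],[[46,0,101],[0,0,0],0],[[46,0,106],[0,0,0],0],[[46,0,108],[0,0,0],0]]}}

```text
clock: 34.63
tcp_pos: [0.5756, 0.0116, 0.0806]
orientation: [0.002, 0.74, 0.672, 0.003]
wrist_force: [-13.7, 5.0, 43.8]
finger_gap: -0.0001
grip_force: 21.7
```

Emit:
{"op": "step_arm", "data": {"moves": [[[0,0,2],[0,0,0],0],[[0,0,4],[0,0,0],0],[[0,0,5],[0,0,0],0],[[0,0,5],[0,0,0],0]]}}

```text
clock: 34.97
tcp_pos: [0.5757, 0.0117, 0.0804]
orientation: [0.003, 0.74, 0.672, 0.004]
wrist_force: [-21.1, 5.7, 58.0]
finger_gap: -0.0001
grip_force: 29.1
```

Emit:
{"op": "step_arm", "data": {"moves": [[[0,0,-30],[0,0,0],0],[[0,0,-70],[0,0,0],0],[[0,0,-110],[0,0,0],0],[[0,0,-150],[0,0,0],0],[[0,0,-190],[0,0,0],0],[[0,0,-190],[0,0,0],0],[[0,0,-190],[0,0,0],0]]}}

```text
clock: 35.55
tcp_pos: [0.5759, 0.0103, 0.2644]
orientation: [0.004, 0.741, 0.672, 0.003]
wrist_force: [0.4, -0.3, 0.2]
finger_gap: 0.0002
grip_force: 0.0
```

```bash
python3 - <<'E'
from h import *
print(telemetry.get_state()['tcp_pos']); print(env.hand_in())
E
```

```text
[0.57591778 0.01025674 0.26442153]
the job is handed in; nothing more can be done
None
```

I packed the chest and handed the job in at about 36 s; no verdict came back. The divider is set to a left bay of roughly 245–250 mm, the chisel and screwdriver are in the left bay, and the tape measure and sanding block are in the right. I saw no spanner on the bench. The left leaf was pressed down first and then the right, each stopping firmly at about 81 mm, the flush height, though I took no picture of the closed top.

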